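# Cap the bare vise jaw and clamp the brass block

## Task

Drape the loose copper cap over the bare fixed jaw of the blue machine vise, set down gently without dropping it, centred and fully seated along the jaw. Then crank the red handle until the brass block is gripped firmly between the two copper caps, and leave it clamped. Do not disturb the other things on the bench.

Things in the scene. Friction and masses are not known exactly. Their poses are not given: they have to be found in the camera images.
- vise: blue machine vise fixed to the bench (all sizes in mm), 100 (x, 130 over the lugs) x 260 (y). Origin on the bench, 25 towards -y from the middle of its length. Jaws close along its y axis. Its flat bed is 30 above the bench. At y = -65 stands the bare steel fixed jaw; beyond the bed, towards +y, the sliding jaw (which already wears a copper cap, top 81 above the bench), then a crank at y = +125
- jaw_top (a point): middle of the top edge of the bare fixed jaw, 75 above the bench; axes as the vise. The jaw is a bar 80 long (x) and 14 thick (y); below 30 under this point a shoulder, flush with the jaw on the block side, sticks out on its other (-y) side
- cap: loose copper jaw cap, an inverted U standing on its two flanks, 60 long (x), 30 wide (y), 32 high, 200 g. Origin midway between the bottom edges of the flanks. Flanks 5 thick, 20 apart inside, web on top 6 thick, so the slot is 26 deep and its ends are open. Either way round fits. Seated on the fixed jaw its origin is 26 below jaw_top
- block: loose brass work block, 44 (x) x 30 (y) x 36 high, with a 14 upright hole; about 360 g. Origin under its centre, standing on the vise bed between the jaws. The closing jaw pushes it along the bed towards the fixed jaw
- spindle (a point): top of the crank's housing on its upright turning axis, 56 above the bench; axes as the vise
- handle (a point): centre of the top of the crank's upright red handle, a cylinder 22 across and 48 tall, 107 above the bench, standing 65 from the spindle axis at the end of a crank arm whose top is 69 above the bench
- crank (a joint): crank angle, rad, 0 to 2.6: at 0 the handle stands on the vise's -x side of the spindle; seen from above it turns clockwise as it grows (past the vise's +y end), and each rad slides the jaw 20 mm towards the fixed jaw. The working faces of the bare fixed jaw and the sliding jaw's cap are 75 mm apart at 0. Stiff: about 5 N at the handle to turn it, and it stays where it is left
- earmuffs: bystander: red ear defenders lying on the bench, about 170 x 160 x 72; origin between the two cups, on the bench
- vblock: bystander: dark steel V-block, 56 x 40 x 36; origin under its centre
- tin: bystander: low round tin with a green band, 60 across, 42 high; origin under its centre
- oil: bystander: white oil bottle, 56 across, 150 high; origin under its centre
- hammer: bystander: hammer lying along its x axis; origin on the bench below it
- brush: bystander: hand brush lying along its x axis; origin on the bench below it
Not all that is in view belongs to the job. Leave any green or white look-alike of the cap alone.

How it is judged:
By the outcome, as a careful person would: the job done as asked, in the order asked, and still so for the second after the job is handed in, with the robot touching nothing.
It also fails if it takes over 61 s, if anything falls off the work surface, if the arm or the gripper's body presses on something with over 40 N, if the wrist force passes 120 N, or if a joint passes its speed limit or range.

## Robot

A 6-joint arm with a two-finger parallel gripper is mounted at the origin on the work surface. World frame = base frame: x ahead of the robot, y to its left, z up, the work surface at z = 0. Lengths are in m, angles in rad, forces in N, time in s.
With the tool pointing down it reaches from about 0.4 to 0.825 m from the base axis. Payload 7 kg.
Tool frame: the origin (TCP) lies at the very end of the fingers, on their centre line; the grasp point (between the pads) lies 19 mm behind it; z points along the fingers, y is the line along which they close (so a half turn about z gives the same grasp; the last joint's range is limited). The gripper opens to 88 mm and grips with 3 to 60 N. Pads are 19 mm wide; open, the fingers measure 130 mm over their backs; the gripper's body (78 mm by 193 mm) begins 47 mm behind the grasp point.
Start: joints at [1.57, 0.359, 0.012, 0, -1.224, -0.288], TCP at [0.192, 0.647, 0.198] pointing down, gripper open.
Joint ranges: [-3.07, 3.07], [-1.43, 2.12], [-1.02, 1.25], [-3.03, 1.67], [-3.05, -0], [-3.03, 3.03]. Speed limits (rad/s): [2.39, 2.39, 3.01, 3.14, 3.14, 3.14].

## Interface

Orientations are given as [roll, pitch, yaw] about the fixed x, y, z axes, in that order (R = Rz(yaw) Ry(pitch) Rx(roll)).
In Python, from station import * gives the robot as it stands.
- The arm moves only by the tool servo_tool, never from a script. Its argument "moves" is a list of rows, each an object of numbers: "jaw": the opening, from 0 (shut) to 1 (fully open); "dx", "dy", "dz": the shift along the world's x, y, z in m; "roll": the turn about the world's z in degrees. A call has exactly 10 rows; each row shifts and turns the commanded pose from where the row before left it; what a row does not reach is not made up. A row lasts 1/8 s, in which the tool goes at most 62.5 mm and 10.7 degrees, less where a joint would pass 70% of its speed; a pose out of reach is approached as far as the arm can. A call with a gripper value outside its range is refused whole. The fingers move at their own pace and stop on an object; "newtons" is the grip in N (left out, the last holds). Time passes only in rows, so rows that do not move let the fingers close, or fill a call up. It gives the time, the measured TCP pose, the force, the opening and the grip force at its end, in the units of the state.
- get_state(): the state, without advancing time (a new reading comes with each control period).
- grab_frame(name): name is "scene" or "top" or "wrist"; returns (picture, depth): 400x640x3 uint8, red, green, blue; 400x640 float32, m along the optical axis (not along the pixel's ray), 0 where there is no reading.
- calibration(name): a dict with "intrinsics" (3x3 intrinsics, pixels), "R" (3x3) and "t" (3): a world point X has camera coordinates R X + t. Camera axes: x right, y down, z forward; pixel columns grow to the right and rows downward; lengths in m; the calibration is good to about 2 mm. A picture is of the moment at which its call begins: read the wrist's pose just before it. calibration takes no time and is no camera call; for the wrist camera it gives the pose at the moment of the call.
- job_done(): hands the job in; it is judged then, once.
The state is a dict: "t": time; "q": joint angles; "qd": joint speeds; "joint_efforts": joint torques, N m; "eef_pos": TCP position; "ee_rot": TCP orientation; "force": force on the tool from outside, world axes, zero at the start; "moment": the same for the moment, N m; "width": finger opening in m; "gripper_force": force on a finger pad.
Only numpy, scipy, OpenCV 4.12 (cv2) and the standard library are available. Lean on these libraries where they do the work, as an engineer would, in place of code of your own. Each camera call takes 0.05 s, during which the arm holds its last target. There are 200 camera calls.

## Working session

There is one attempt and no reset: what is moved stays moved. The work goes in short steps, Python scripts to look and compute and a tool call to move; the robot and the scene stay as the last step left them, time stands still between calls to the robot, and variables do not carry over. Pictures are saved under pics/ and viewed, at most 10 in all, crops included, and the job is handed in when it is done.

Besides the shell and the picture viewer there is one more tool, called after ">>>" in YAML: its name, and indented under it one key for each argument. servo_tool: Moves the arm, as the interface text tells. Its arguments: {"type":"object","properties":{"moves":{"type":"array","items":{"type":"object","properties":{"jaw":{"type":"number"},"dx":{"type":"number"},"dy":{"type":"number"},"dz":{"type":"number"},"roll":{"type":"number"}}}},"newtons":{"type":"number"}},"required":["moves"]}

```bash
mkdir -p pics; cat > h.py <<'E'
from station import *
import numpy as np, cv2
def cloud(name):
    c=calibration(name); im,d=grab_frame(name)
    K=np.array(c["intrinsics"]);R=np.array(c["R"]);t=np.array(c["t"])
    v,u=np.mgrid[0:400,0:640]
    P=np.stack([(u-K[0,2])/K[0,0]*d,(v-K[1,2])/K[1,1]*d,d],-1)
    W=(P-t)@R   # R^T (P-t)
    W[d==0]=np.nan
    return im,W
def save(n,im): cv2.imwrite("pics/%s.png"%n,im[:,:,::-1])
E
python3 - <<'E'
from h import *
for n in("top","scene"):
    im,W=cloud(n); save(n+"0",im); np.savez("/tmp/%s0.npz"%n,im=im,W=W)
    c=calibration(n); print(n,np.round(-np.array(c["R"]).T@c["t"],3))
s=get_state();print(s)
E
```

```text
top [0.506 0.045 1.271]
scene [ 1.578 -0.113  0.876]
{'t': 0.1, 'q': array([ 1.57009465e+00,  3.59307275e-01,  1.11879851e-02, -3.15467021e-04,
       -1.22410703e+00, -2.88114269e-01]), 'qd': array([-0.00098088, -0.00295279,  0.00322555,  0.00174695, -0.00150153,
        0.0012744 ]), 'joint_efforts': array([-9.00665073e-04, -5.84164023e+01,  2.93751651e+01,  7.01545805e+00,
        1.01207089e-02, -5.63801746e-05]), 'eef_pos': array([0.19213309, 0.64659271, 0.19713665]), 'ee_rot': array([ 3.14013733e+00, -1.22007462e-04, -2.88923260e-01]), 'force': array([ 0.49527117, -0.42503045, -0.01471372]), 'moment': array([-3.22040208e-02, -6.76249283e-04, -7.74717553e-06]), 'gripper_force': 0.0, 'width': 0.0879121454408856}
```

View pics/top0.png

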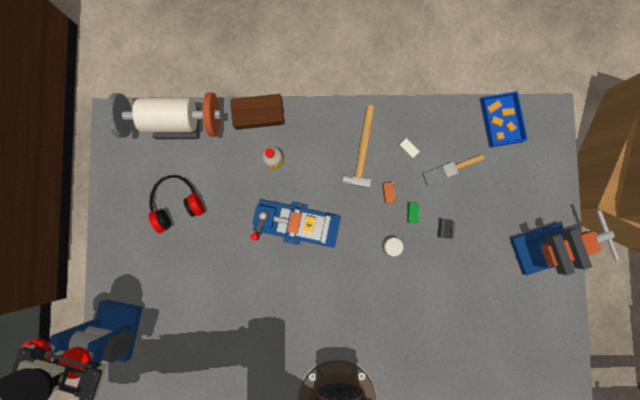

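View pics/scene0.png

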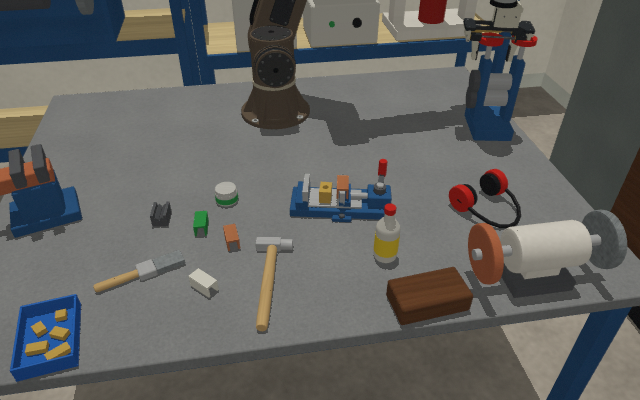

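The top view shows the copper cap at (390,192), with the green look-alike at (413,212) and the white one at (410,148). The vise spans (252–340, 200–245), with its bare jaw at the right end (335,228), the block at (310,225) and the red handle at (254,236). The scene view agrees: cap at (232,237), bare jaw at (306,190), handle at (383,168), oil bottle at (387,235).

```bash
python3 - <<'E'
from h import *
def rep(name,m,W,im):
    P=W[m]; P=P[~np.isnan(P[:,0])]
    if len(P)<4: print(name,len(P));return
    top=P[P[:,2]>np.percentile(P[:,2],95)-0.006]
    r=cv2.minAreaRect((top[:,:2]*1000).astype(np.float32))
    print(name,len(P),len(top),"mean",np.round(top.mean(0),4),"rect",[np.round(q,1) for q in r])
for n in("top","scene"):
    D=np.load("/tmp/%s0.npz"%n); im,W=D["im"].astype(int),D["W"]
    hsv=cv2.cvtColor(D["im"],cv2.COLOR_RGB2HSV).astype(int); H,S,V=hsv[...,0],hsv[...,1],hsv[...,2]
    z=W[...,2]; ok=(z>0.012)&(z<0.2)
    x,y=W[...,0],W[...,1]
    cop=ok&(H<15)&(H>4)&(S>100)
    red=ok&((H<4)|(H>176))&(S>150)
    yel=ok&(H>=17)&(H<30)&(S>100)
    blue=ok&(H>100)&(H<125)&(S>100)
    nv=(x>0.35)&(x<0.65)&(y>0.0)&(y<0.4)
    near=(x>0.4)&(x<0.75)&(y>-0.25)&(y<0.05)
    nv&=y>-0.0
    print(n)
    rep("cap",cop&near&(z<.06),W,im); rep("slidecap",cop&nv&(y<.26)&(y>.05),W,im); rep("red",red&nv&(y<.35)&(z>.07),W,im)
    rep("block",yel&nv&(y<.25)&(z>.04)&(z<.08),W,im); rep("oil",ok&(x>.55)&(x<.75)&(y>.12)&(y<.35)&(z>.05),W,im)
    vz=(x>.35)&(x<.62)&(y>0.02)&(y<.32)&(z>0.012)
    P=W[blue&vz]; 
    print("blue rect",cv2.minAreaRect((P[:,:2]*1000).astype(np.float32)))
    m=vz&(z>.068)&(z<.08)&(S<90); rep("greytop",m&(y<.12),W,im)
    Q=W[m]; print(len(Q), np.round(Q[::max(1,len(Q)//15)],3).tolist())
    for nm,b in (("green",ok&(H>50)&(H<80)&(S>120)&near),):rep(nm,b,W,im)
im=np.load("/tmp/top0.npz")["im"]; im2=np.load("/tmp/scene0.npz")["im"]
a=cv2.resize(im[180:260,240:360],(780,520),interpolation=cv2.INTER_CUBIC); save("crop",a)
E
```

```text
top
cap 204 149 mean [ 0.6291 -0.1682  0.0339] rect [array([ 628.3, -169.2]), array([58.6, 30.2]), np.float64(6.0)]
slidecap 199 155 mean [0.5375 0.1223 0.0827] rect [array([536.8, 122.1]), array([29. , 58.9]), np.float64(77.6)]
red 49 30 mean [0.4971 0.2371 0.1083] rect [array([497.8, 237.9]), array([17. , 17.2]), np.float64(88.8)]
block 129 89 mean [0.5309 0.0785 0.068 ] rect [array([531.4,  78.9]), array([29.6, 43.3]), np.float64(73.1)]
oil 586 67 mean [0.7331 0.1869 0.1504] rect [array([733.5, 186.9]), array([23.8, 22.7]), np.float64(1.2)]
blue rect ((537.4031372070312, 129.16070556640625), (237.45323181152344, 127.41827392578125), 78.94715118408203)
greytop 133 121 mean [0.5195 0.0398 0.0759] rect [array([525.9,  75.9]), array([106. ,  78.9]), np.float64(77.4)]
268 [[0.576, 0.119, 0.076], [0.569, 0.218, 0.069], [0.562, 0.226, 0.074], [0.557, 0.229, 0.073], [0.553, 0.208, 0.075], [0.548, 0.224, 0.071], [0.545, 0.212, 0.072], [0.536, 0.033, 0.075], [0.533, 0.218, 0.069], [0.524, 0.031, 0.079], [0.519, 0.031, 0.078], [0.513, 0.031, 0.074], [0.507, 0.028, 0.076], [0.502, 0.125, 0.07
[... 729 characters left out ...]
(546.0950927734375, 126.36555480957031), (237.31285095214844, 119.42510223388672), 77.79537200927734)
greytop 128 119 mean [0.5269 0.0442 0.0747] rect [array([529.1,  75.3]), array([107.8,  79. ]), np.float64(76.3)]
245 [[0.498, 0.249, 0.072], [0.488, 0.033, 0.074], [0.521, 0.227, 0.072], [0.504, 0.036, 0.076], [0.509, 0.03, 0.073], [0.548, 0.219, 0.076], [0.523, 0.028, 0.075], [0.525, 0.028, 0.073], [0.531, 0.024, 0.074], [0.534, 0.021, 0.074], [0.567, 0.228, 0.073], [0.564, 0.224, 0.068], [0.57, 0.222, 0.07], [0.555, 0.026, 0.076], [0.573, 0.115, 0.076], [0.578, 0.116, 0.073]]
green 242 146 mean [ 0.5675 -0.2391  0.0321] rect [array([ 565.6, -238.7]), array([21.4, 63.3]), np.float64(87.3)]
```

View pics/crop.png

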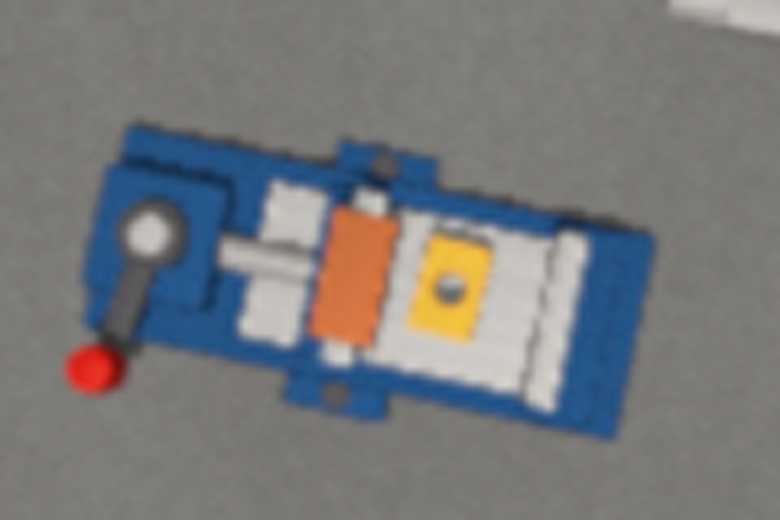

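```bash
python3 - <<'E'
from h import *
c=calibration("wrist");s=get_state();R=np.array(c["R"])
print(-R.T@c["t"]-s["eef_pos"],R[2],R[0],c["intrinsics"])
E
```

```text
[ 0.07309089 -0.02123086  0.18579887] [-0.26886751  0.07878162 -0.95994985] [-0.28481205 -0.95858275  0.00110215] [[294.27771814   0.         316.93922039]
 [  0.         294.27771814 196.50098737]
 [  0.           0.           1.        ]]
```

>>> servo_tool:
  moves:
    - {"dx": 0.02,"dy": -0.05,"dz": 0.02,"jaw": 1,"roll": 0.4}
    - {"dx": 0.02,"dy": -0.05,"dz": 0.02,"jaw": 1,"roll": 0.4}
    - {"dx": 0.02,"dy": -0.05,"dz": 0.02,"jaw": 1,"roll": 0.4}
    - {"dx": 0.02,"dy": -0.05,"dz": 0.01,"jaw": 1,"roll": 0.4}
    - {"dx": 0.025,"dy": -0.05,"jaw": 1,"roll": 0.4}
    - {"dx": 0.025,"dy": -0.05,"jaw": 1,"roll": 0.4}
    - {"dx": 0.025,"dy": -0.05,"jaw": 1,"roll": 0.4}
    - {"dx": 0.025,"dy": -0.04,"jaw": 1,"roll": 0.4}
    - {"dx": 0.025,"dy": -0.04,"jaw": 1,"roll": 0.4}
    - {"dx": 0.025,"dy": -0.04,"jaw": 1,"roll": 0.4}

```text
$.moves[4]: bad value
```

>>> servo_tool:
  moves:
    - {"dx": 0.02,"dy": -0.05,"dz": 0.02,"jaw": 1,"roll": 0.4}
    - {"dx": 0.02,"dy": -0.05,"dz": 0.02,"jaw": 1,"roll": 0.4}
    - {"dx": 0.025,"dy": -0.05,"dz": 0.02,"jaw": 1,"roll": 0.4}
    - {"dx": 0.03,"dy": -0.05,"dz": 0.01,"jaw": 1,"roll": 0.4}
    - {"dx": 0.035,"dy": -0.05,"dz": 0,"jaw": 1,"roll": 0.4}
    - {"dx": 0.035,"dy": -0.05,"dz": 0,"jaw": 1,"roll": 0.4}
    - {"dx": 0.035,"dy": -0.05,"dz": 0,"jaw": 1,"roll": 0.4}
    - {"dx": 0.035,"dy": -0.05,"dz": 0,"jaw": 1,"roll": 0.4}
    - {"dx": 0.035,"dy": -0.04,"dz": 0,"jaw": 1,"roll": 0.4}
    - {"dx": 0.035,"dy": -0.04,"dz": 0,"jaw": 1,"roll": 0.4}

```text
t: 1.35
eef_pos: [0.498, 0.1653, 0.2679]
ee_rot: [-3.141, 0.0, -0.219]
force: [0.2, 0.8, 1.2]
width: 0.0876
gripper_force: 0.0
```

```bash
python3 - <<'E'
from h import *
s=get_state();print(s["t"],s["eef_pos"],s["ee_rot"],s["qd"])
im,W=cloud("wrist");save("w1",im);np.savez("/tmp/w1.npz",im=im,W=W)
E
```

```text
1.35 [0.49799347 0.16533284 0.26794909] [-3.14136434e+00  3.59976926e-05 -2.18861982e-01] [-8.84302006e-01  2.66256393e-01  2.82506253e-01  7.40671764e-04
 -1.80070680e-02  9.36690846e-01]
```

View pics/w1.png

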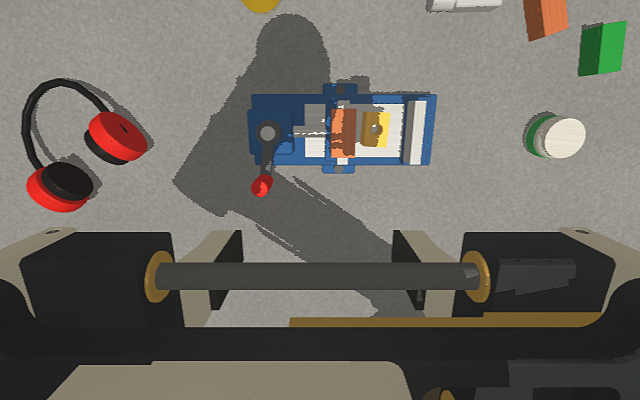

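The wrist view shows the fixed jaw as a light bar at (416,132), the block at (375,128), the sliding cap at (343,133), the handle at (261,186) and the spindle at (267,132). The arm was still settling, so I'll measure from a fresh still frame.

```bash
cat > m.py <<'E'
from h import *
def rect(P): 
    r=cv2.minAreaRect((P[:,:2]*1000).astype(np.float32)); return [np.round(q,1) for q in r]
def feats(im,W):
    hsv=cv2.cvtColor(im,cv2.COLOR_RGB2HSV).astype(int); H,S,V=hsv[...,0],hsv[...,1],hsv[...,2]
    x,y,z=np.moveaxis(W,-1,0)
    vz=(x>.42)&(x<.65)&(y>-.02)&(y<.30)
    M={"jaw":vz&(S<90)&(z>.070)&(z<.081)&(y<.06),"slidecap":vz&(H<16)&(H>3)&(S>90)&(z>.076)&(z<.088)&(y<.2),
     "block":vz&(H>15)&(H<32)&(S>90)&(z>.060)&(z<.072)&(y<.12),"handle":vz&((H<4)|(H>175))&(S>120)&(z>.102)&(z<.113),
     "spindle":(np.hypot(x-.56,y-.22)<.03)&(S<90)&(z>.05)&(z<.085),"cap":(H<16)&(H>3)&(S>90)&(z>.025)&(z<.04)&(np.hypot(x-.63,y+.168)<.06)}
    for k,m in M.items():
        m=cv2.morphologyEx(m.astype(np.uint8),cv2.MORPH_OPEN,np.ones((2,2)))>0
        P=W[m]
        if len(P)>8: print(k,len(P),np.round(np.median(P,0),4),rect(P))
E
python3 - <<'E'
from m import *
grab_frame("wrist");grab_frame("wrist");
s=get_state();print(s["eef_pos"],s["ee_rot"],abs(s["qd"]).max())
im,W=cloud("wrist");feats(im,W);np.savez("/tmp/w2.npz",im=im,W=W)
E
```

```text
[0.49808144 0.16487441 0.26721429] [ 3.14045305e+00  9.94358353e-04 -2.23178262e-01] 0.05326184005635881
jaw 756 [nan nan nan] [array([507.4,  26.4]), array([36.3, 98. ]), np.float64(86.8)]
slidecap 1169 [nan nan nan] [array([532.1, 120.9]), array([35.4, 67.6]), np.float64(77.0)]
block 728 [nan nan nan] [array([529.3,  75.5]), array([39.3, 46.8]), np.float64(74.5)]
handle 228 [nan nan nan] [array([481.4, 249.5]), array([14.9, 57.9]), np.float64(48.8)]
spindle 658 [nan nan nan] [array([552. , 220.8]), array([31.5, 48.3]), np.float64(47.3)]
cap 924 [nan nan nan] [array([ 620.7, -181.9]), array([42.9, 62.1]), np.float64(0.6)]
```

```bash
sed -i 's/np.ones((2,2)))>0/np.ones((3,3)))>0/; s/    return im,W/    return im,W/' m.py; python3 - <<'E'
from m import *
D=np.load("/tmp/w2.npz");feats(D["im"],D["W"])
D=np.load("/tmp/top0.npz");feats(D["im"],D["W"])
D=np.load("/tmp/scene0.npz");feats(D["im"],D["W"])
E
```

```text
jaw 754 [0.5199 0.0319 0.0739] [array([517.8,  31.7]), array([14.8, 79.4]), np.float64(77.2)]
slidecap 1167 [0.5392 0.1237 0.08  ] [array([538.4, 123.6]), array([30.1, 58.7]), np.float64(77.2)]
block 726 [0.5344 0.08   0.065 ] [array([533.2,  79.9]), array([30.2, 43.7]), np.float64(74.4)]
handle 224 [0.4993 0.2381 0.1058] [array([498.9, 238.6]), array([19.7, 19. ]), np.float64(76.6)]
spindle 655 [0.5569 0.2175 0.0701] [array([552.6, 218.5]), array([30.7, 46. ]), np.float64(72.3)]
cap 891 [ 0.6194 -0.1665  0.0308] [array([ 622.1, -169.1]), array([43.7, 31.5]), np.float64(7.8)]
jaw 111 [0.5157 0.0306 0.0759] [array([517.2,  30.5]), array([13.7, 77.2]), np.float64(77.3)]
slidecap 196 [0.5373 0.1219 0.0818] [array([536.9, 122. ]), array([29.1, 59. ]), np.float64(77.2)]
block 106 [0.5283 0.0781 0.0666] [array([531. ,  79.7]), array([29.9, 42.1]), np.float64(77.9)]
handle 32 [0.4977 0.2362 0.1075] [array([496.3, 237.1]), array([15.3, 14.4]), np.float64(89.5)]
spindle 109 [0.5539 0.2167 0.0731] [array([552.2, 215.4]), array([29.9, 38.7]), np.float64(89.9)]
cap 178 [ 0.6264 -0.1689  0.0329] [array([ 627.4, -169.4]), array([58.1, 30.9]), np.float64(6.8)]
jaw 105 [0.5214 0.0303 0.0747] [array([518.6,  30.2]), array([14.1, 79.9]), np.float64(77.2)]
slidecap 184 [0.5409 0.1218 0.0809] [array([537., 123.]), array([28.7, 64. ]), np.float64(78.3)]
block 136 [0.5336 0.0784 0.0655] [array([532.8,  78.8]), array([29.9, 48.7]), np.float64(75.6)]
handle 40 [0.4997 0.2366 0.1056] [array([498.1, 237.7]), array([19.8, 23.1]), np.float64(41.0)]
spindle 135 [0.5642 0.2147 0.0698] [array([553., 217.]), array([28.9, 47.3]), np.float64(76.8)]
cap 219 [ 0.6324 -0.169   0.0321] [array([ 629.3, -169.6]), array([64. , 29.6]), np.float64(6.8)]
```

>>> servo_tool:
  moves:
    - {"dx": 0.004,"dy": -0.043,"dz": 0,"jaw": 1,"roll": 2.45}
    - {"dx": 0.005,"dy": -0.043,"dz": -0.005,"jaw": 1,"roll": 2.45}
    - {"dx": 0.005,"dy": -0.043,"dz": -0.01,"jaw": 1,"roll": 2.45}
    - {"dx": 0.005,"dy": -0.043,"dz": -0.01,"jaw": 1,"roll": 2.45}
    - {"dx": 0.005,"dy": -0.043,"dz": -0.01,"jaw": 1,"roll": 2.45}
    - {"dx": 0.005,"dy": -0.043,"dz": -0.01,"jaw": 1,"roll": 2.45}
    - {"dx": 0.005,"dy": -0.043,"dz": -0.01,"jaw": 1,"roll": 2.45}
    - {"dx": 0.005,"dy": -0.033,"dz": -0.005,"jaw": 1,"roll": 2.45}
    - {"dx": 0,"dy": 0,"dz": 0,"jaw": 1,"roll": 0}
    - {"dx": 0,"dy": 0,"dz": 0,"jaw": 1,"roll": 0}

```text
t: 2.8
eef_pos: [0.5362, -0.166, 0.2079]
ee_rot: [-3.141, 0.0, 0.123]
force: [0.4, 0.8, 0.4]
width: 0.0873
gripper_force: 0.0
```

```bash
python3 - <<'E'
from m import *
s=get_state();print(s["t"],s["eef_pos"],s["ee_rot"],abs(s["qd"]).max())
im,W=cloud("wrist");feats(im,W)
E
```

```text
2.8 [ 0.53623309 -0.16600234  0.20793528] [-3.14138828e+00  1.07942251e-04  1.23401498e-01] 0.010155551625588042
jaw 981 [0.5204 0.0298 0.0739] [array([517.9,  31.1]), array([15.2, 80.6]), np.float64(77.4)]
slidecap 1705 [0.5402 0.1214 0.08  ] [array([538.5, 122.3]), array([31.2, 60.8]), np.float64(77.2)]
block 1074 [0.5341 0.0785 0.065 ] [array([532.9,  79.6]), array([32. , 45.1]), np.float64(73.8)]
cap 1372 [ 0.6309 -0.1686  0.031 ] [array([ 629.8, -169.1]), array([58.8, 29.4]), np.float64(7.1)]
```

>>> servo_tool:
  moves:
    - {"dx": 0.031,"dy": -0.001,"dz": -0.02,"jaw": 0.7,"roll": 0}
    - {"dx": 0.031,"dy": -0.001,"dz": -0.02,"jaw": 0.7,"roll": 0}
    - {"dx": 0.031,"dy": -0.001,"dz": -0.02,"jaw": 0.7,"roll": 0}
    - {"dx": 0,"dy": 0,"dz": -0.023,"jaw": 0.7,"roll": 0}
    - {"dx": 0,"dy": 0,"dz": -0.023,"jaw": 0.7,"roll": 0}
    - {"dx": 0,"dy": 0,"dz": -0.023,"jaw": 0.7,"roll": 0}
    - {"dx": 0,"dy": 0,"dz": -0.023,"jaw": 0.7,"roll": 0}
    - {"dx": 0,"dy": 0,"dz": -0.023,"jaw": 0.7,"roll": 0}
    - {"dx": 0,"dy": 0,"dz": -0.012,"jaw": 0.7,"roll": 0}
    - {"dx": 0,"dy": 0,"dz": 0,"jaw": 0.7,"roll": 0}

```text
t: 4.1
eef_pos: [0.629, -0.1692, 0.0206]
ee_rot: [-3.141, 0.001, 0.124]
force: [0.7, 0.4, -0.1]
width: 0.0611
gripper_force: 0.0
```

>>> servo_tool:
  moves:
    - {"dx": 0,"dy": 0,"dz": 0,"jaw": 0.55,"roll": 0}
    - {"dx": 0,"dy": 0,"dz": 0,"jaw": 0.45,"roll": 0}
    - {"dx": 0,"dy": 0,"dz": 0,"jaw": 0.4,"roll": 0}
    - {"dx": 0,"dy": 0,"dz": 0,"jaw": 0.35,"roll": 0}
    - {"dx": 0,"dy": 0,"dz": 0,"jaw": 0.3,"roll": 0}
    - {"dx": 0,"dy": 0,"dz": 0,"jaw": 0.25,"roll": 0}
    - {"dx": 0,"dy": 0,"dz": 0,"jaw": 0.2,"roll": 0}
    - {"dx": 0,"dy": 0,"dz": 0,"jaw": 0.2,"roll": 0}
    - {"dx": 0,"dy": 0,"dz": 0,"jaw": 0.2,"roll": 0}
    - {"dx": 0,"dy": 0,"dz": 0,"jaw": 0.2,"roll": 0}
  newtons: 20

```text
t: 5.35
eef_pos: [0.6293, -0.17, 0.021]
ee_rot: [3.142, -0.0, 0.123]
force: [-0.3, 0.5, 0.8]
width: 0.0175
gripper_force: 0.0
```

```bash
python3 - <<'E'
from m import *
s=get_state();print(s["t"],s["width"],s["gripper_force"])
im,W=cloud("scene");feats(im,W); 
im2,W2=cloud("wrist");feats(im2,W2);
a=cv2.resize(im[170:270,150:310],(640,400),interpolation=cv2.INTER_CUBIC)
b=cv2.resize(im2,(320,200)); a[:200,320:]=b; save("g1",a)
E
```

```text
5.35 0.01747251482061007 0.0
jaw 110 [0.5209 0.0298 0.075 ] [array([518.6,  30.3]), array([13.8, 80.9]), np.float64(77.4)]
slidecap 182 [0.5397 0.1222 0.0811] [array([537.2, 122.9]), array([28.6, 68.9]), np.float64(78.4)]
block 132 [0.5343 0.0787 0.0659] [array([532.3,  78.6]), array([30.9, 49.5]), np.float64(79.6)]
handle 27 [0.4982 0.2374 0.107 ] [array([497.1, 238.5]), array([15.8, 19.6]), np.float64(73.7)]
spindle 131 [0.5646 0.2143 0.0704] [array([554.1, 217.1]), array([28.8, 46.6]), np.float64(76.0)]
cap 195 [ 0.6357 -0.169   0.0318] [array([ 630.1, -169.5]), array([60.4, 29.2]), np.float64(7.1)]
cap 3035 [ 0.6398 -0.1686  0.031 ] [array([ 634.1, -168.7]), array([52.4, 29.6]), np.float64(7.8)]
```

View pics/g1.png

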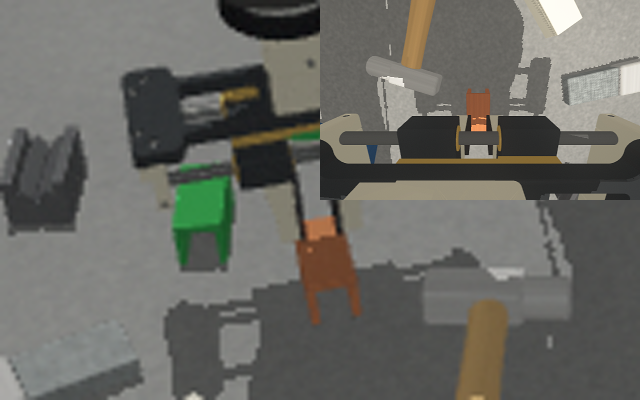

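The inset and the scene crop show the cap between the two fingers (crop pixel (325,240)) and undisturbed. The reported 17.5 mm width and 0 N can't be right for a 30 mm cap. I'll close fully and do a small test lift.

>>> servo_tool:
  moves:
    - {"dx": 0,"dy": 0,"dz": 0,"jaw": 0.1,"roll": 0}
    - {"dx": 0,"dy": 0,"dz": 0,"jaw": 0,"roll": 0}
    - {"dx": 0,"dy": 0,"dz": 0,"jaw": 0,"roll": 0}
    - {"dx": 0,"dy": 0,"dz": 0,"jaw": 0,"roll": 0}
    - {"dx": 0,"dy": 0,"dz": 0.003,"jaw": 0,"roll": 0}
    - {"dx": 0,"dy": 0,"dz": 0.003,"jaw": 0,"roll": 0}
    - {"dx": 0,"dy": 0,"dz": 0.004,"jaw": 0,"roll": 0}
    - {"dx": 0,"dy": 0,"dz": 0,"jaw": 0,"roll": 0}
    - {"dx": 0,"dy": 0,"dz": 0,"jaw": 0,"roll": 0}
    - {"dx": 0,"dy": 0,"dz": 0,"jaw": 0,"roll": 0}
  newtons: 20

```text
t: 6.7
eef_pos: [0.6291, -0.17, 0.0308]
ee_rot: [-3.142, 0.0, 0.123]
force: [-0.1, -0.3, -0.4]
width: 0.0003
gripper_force: 0.0
```

```bash
python3 - <<'E'
from m import *
s=get_state();print(s)
im2,W2=cloud("wrist");np.savez("/tmp/w4.npz",im=im2,W=W2)
hsv=cv2.cvtColor(im2,cv2.COLOR_RGB2HSV).astype(int);H,S=hsv[...,0],hsv[...,1]
m=(H<16)&(H>3)&(S>90)&(W2[...,2]>.025)&(W2[...,2]<.06)&(np.hypot(W2[...,0]-.63,W2[...,1]+.168)<.06)
m=cv2.morphologyEx(m.astype(np.uint8),cv2.MORPH_OPEN,np.ones((3,3)))>0
P=W2[m];print(len(P),np.median(P,0),rect(P))
E
```

```text
{'t': 6.7, 'q': array([ 3.48581412e-02,  4.63592827e-01, -2.38586207e-01, -5.61616428e-05,
       -8.68850358e-01,  1.65904898e+00]), 'qd': array([ 0.00050188,  0.00190573,  0.00053313,  0.00057475, -0.00170668,
        0.00200264]), 'joint_efforts': array([ 1.48070074e-03, -6.08039618e+01,  2.39016634e+01,  5.58936998e+00,
        7.50078354e-02,  6.27584683e-06]), 'eef_pos': array([ 0.62914716, -0.16995935,  0.03082167]), 'ee_rot': array([-3.14152940e+00,  2.28379888e-04,  1.23074534e-01]), 'force': array([-0.05771125, -0.31619262, -0.3579781 ]), 'moment': array([-0.01276439,  0.01742898,  0.0026549 ]), 'gripper_force': 0.0, 'width': 0.0003420920173930858}
2161 [ 0.64461484 -0.16719251  0.03098716] [array([ 643.5, -167.3]), array([33.4, 29.6]), np.float64(7.2)]
```

```bash
python3 - <<'E'
from m import *
D=np.load("/tmp/w4.npz");im,W=D["im"],D["W"]
sc,Ws=cloud("scene")
a=np.hstack([cv2.resize(im[130:330,220:420],(400,400)),cv2.resize(sc[150:260,180:290],(400,400),interpolation=cv2.INTER_CUBIC)]);save("g2",a)
for r in range(170,340,12): print(r,[(round(float(W[r,c,0]),3),round(float(W[r,c,1]),3),round(float(W[r,c,2]),3)) for c in (300,317,335)])
E
```

```text
170 [(0.661, -0.153, -0.001), (0.662, -0.166, -0.0), (0.664, -0.179, -0.001)]
182 [(0.658, -0.155, 0.027), (0.66, -0.166, 0.026), (0.661, -0.178, 0.028)]
194 [(0.651, -0.156, 0.032), (0.653, -0.167, 0.031), (0.654, -0.179, 0.03)]
206 [(0.643, -0.157, 0.03), (0.645, -0.168, 0.031), (0.646, -0.18, 0.031)]
218 [(0.635, -0.158, 0.032), (0.637, -0.169, 0.032), (0.638, -0.181, 0.031)]
230 [(0.626, -0.159, 0.03), (0.627, -0.17, 0.031), (0.629, -0.182, 0.031)]
242 [(0.667, -0.16, 0.137), (0.618, -0.171, 0.03), (0.669, -0.17, 0.137)]
254 [(0.667, -0.161, 0.144), (0.609, -0.172, 0.031), (0.669, -0.17, 0.145)]
266 [(0.665, -0.161, 0.148), (0.661, -0.166, 0.139), (0.667, -0.17, 0.148)]
278 [(0.662, -0.161, 0.148), (0.658, -0.166, 0.141), (0.664, -0.17, 0.149)]
290 [(0.66, -0.162, 0.15), (0.559, -0.179, -0.001), (0.66, -0.171, 0.148)]
302 [(0.655, -0.162, 0.148), (0.548, -0.18, -0.001), (0.656, -0.171, 0.148)]
314 [(0.651, -0.163, 0.148), (0.536, -0.181, -0.001), (0.654, -0.172, 0.15)]
326 [(0.652, -0.163, 0.154), (0.653, -0.167, 0.154), (0.653, -0.171, 0.154)]
338 [(0.654, -0.163, 0.16), (0.656, -0.167, 0.161), (0.655, -0.171, 0.16)]
```

View pics/g2.png

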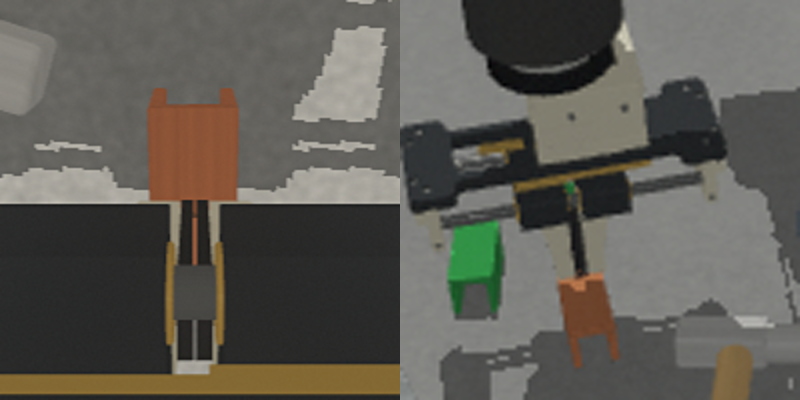

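The left view (wrist) shows the closed fingers covering the near part of the cap. In the right view (scene) the tips reach only the top far edge of the cap, near crop (595,283). So the real tip may be away from the reported TCP, and I'll measure it by depth.

```bash
python3 - <<'E'
from m import *
for n in ("scene","top"):
    im,W=cloud(n)
    hsv=cv2.cvtColor(im,cv2.COLOR_RGB2HSV).astype(int)
    x,y,z=np.moveaxis(W,-1,0)
    m=(abs(y+.17)<.035)&(x>.54)&(x<.72)&(z>.036)&(z<.16)
    for v,u in np.argwhere(m)[::-1][::(6 if n=="scene" else 12)]: print(n,u,v,np.round(W[v,u],3),im[v,u])
    if n=="scene":
        c=calibration(n);K=np.array(c["intrinsics"])
        p=K@(np.array(c["R"])@[.629,-.17,.031]+c["t"]);print("TCP projects",p[:2]/p[2])
E
```

```text
scene 228 232 [ 0.632 -0.175  0.036] [108  66  43]
scene 230 225 [ 0.636 -0.168  0.061] [70 50 40]
scene 224 225 [ 0.637 -0.182  0.064] [128 126 112]
scene 232 224 [ 0.635 -0.163  0.063] [129 125 112]
scene 226 224 [ 0.64  -0.177  0.069] [129 125 112]
scene 234 223 [ 0.637 -0.158  0.067] [129 126 112]
scene 228 223 [ 0.637 -0.172  0.069] [30 29 30]
scene 236 222 [ 0.636 -0.153  0.068] [130 128 118]
scene 230 222 [ 0.639 -0.167  0.073] [37 35 35]
scene 224 222 [ 0.642 -0.18   0.077] [128 126 112]
scene 233 221 [ 0.639 -0.16   0.075] [129 126 112]
scene 227 221 [ 0.641 -0.173  0.078] [98 94 85]
scene 235 220 [ 0.637 -0.155  0.076] [129 127 113]
scene 229 220 [ 0.64  -0.168  0.08 ] [26 24 27]
scene 223 220 [ 0.641 -0.182  0.083] [129 126 112]
scene 231 219 [ 0.637 -0.164  0.08 ] [123 121 108]
scene 225 219 [ 0.639 -0.177  0.084] [126 123 109]
scene 233 218 [ 0.639 -0.159  0.084] [129 127 112]
scene 227 218 [ 0.636 -0.173  0.083] [26 27 27]
scene 221 218 [ 0.637 -0.186  0.086] [131 129 117]
scene 230 217 [ 0.637 -0.165  0.086] [66 64 57]
scene 224 217 [ 0.638 -0.179  0.089] [128 126 112]
[... 4012 characters left out ...]
 -0.154  0.156] [112  92  45]
scene 225 197 [ 0.653 -0.169  0.159] [34 35 34]
scene 236 196 [ 0.652 -0.145  0.158] [112  91  46]
scene 230 196 [ 0.651 -0.158  0.159] [31 32 33]
scene 235 195 [ 0.65  -0.147  0.16 ] [29 31 33]
scene 213 193 [ 0.619 -0.197  0.148] [30 31 34]
scene 212 192 [ 0.615 -0.199  0.148] [27 30 30]
scene 211 191 [ 0.615 -0.201  0.151] [53 48 36]
scene 210 190 [ 0.616 -0.203  0.155] [109  90  45]
scene 213 188 [ 0.615 -0.195  0.159] [68 60 39]
scene 211 187 [ 0.612 -0.2    0.16 ] [29 31 32]
TCP projects [230.34298757 232.50212759]
top 389 203 [ 0.586 -0.151  0.135] [88 88 86]
top 388 202 [ 0.588 -0.146  0.15 ] [139 133 117]
top 384 200 [ 0.594 -0.135  0.144] [143 139 127]
```

The depth shows the real fingertips at z≈0.061 while the TCP reads 0.031, so the true tip is about 30 mm higher than reported. x and y agree. The fingers closed above the cap without touching it. I'll reopen, go lower and watch the force.

>>> servo_tool:
  moves:
    - {"dx": 0,"dy": 0,"dz": 0,"jaw": 0.7,"roll": 0}
    - {"dx": 0,"dy": 0,"dz": 0,"jaw": 0.7,"roll": 0}
    - {"dx": 0,"dy": 0,"dz": 0,"jaw": 0.7,"roll": 0}
    - {"dx": 0,"dy": 0,"dz": 0,"jaw": 0.7,"roll": 0}
    - {"dx": 0,"dy": 0,"dz": -0.01,"jaw": 0.7,"roll": 0}
    - {"dx": 0,"dy": 0,"dz": -0.01,"jaw": 0.7,"roll": 0}
    - {"dx": 0,"dy": 0,"dz": -0.01,"jaw": 0.7,"roll": 0}
    - {"dx": 0,"dy": 0,"dz": -0.005,"jaw": 0.7,"roll": 0}
    - {"dx": 0,"dy": 0,"dz": 0,"jaw": 0.7,"roll": 0}
    - {"dx": 0,"dy": 0,"dz": 0,"jaw": 0.7,"roll": 0}

```text
t: 8.15
eef_pos: [0.6295, -0.17, -0.0038]
ee_rot: [3.141, -0.0, 0.123]
force: [0.2, -0.2, 0.1]
width: 0.0615
gripper_force: 0.0
```

```bash
python3 - <<'E'
from m import *
s=get_state();print(s["eef_pos"],s["force"],s["width"])
im,W=cloud("scene")
x,y,z=np.moveaxis(W,-1,0)
hsv=cv2.cvtColor(im,cv2.COLOR_RGB2HSV).astype(int)
for sg in(-1,1):
    yy=(y+.17)*sg
    m=(yy>.022)&(yy<.065)&(x>.61)&(x<.66)&(z>.01)&(z<.08)
    P=W[m];print(len(P),np.sort(np.round(P[:,2],3))[:12],P.mean(0))
E
```

```text
[ 0.62950723 -0.17000491 -0.00379844] [ 0.17295377 -0.22602503  0.13097927] 0.06146855586468748
111 [0.022 0.026 0.026 0.027 0.028 0.029 0.03  0.03  0.031 0.031 0.031 0.032] [ 0.6430302  -0.20741771  0.05154129]
133 [0.023 0.024 0.024 0.025 0.025 0.025 0.025 0.026 0.026 0.026 0.027 0.027] [ 0.63382969 -0.12947369  0.05047783]
```

>>> servo_tool:
  moves:
    - {"dx": 0,"dy": 0,"dz": -0.004,"jaw": 0.6,"roll": 0}
    - {"dx": 0,"dy": 0,"dz": 0,"jaw": 0.45,"roll": 0}
    - {"dx": 0,"dy": 0,"dz": 0,"jaw": 0.4,"roll": 0}
    - {"dx": 0,"dy": 0,"dz": 0,"jaw": 0.35,"roll": 0}
    - {"dx": 0,"dy": 0,"dz": 0,"jaw": 0.3,"roll": 0}
    - {"dx": 0,"dy": 0,"dz": 0,"jaw": 0.2,"roll": 0}
    - {"dx": 0,"dy": 0,"dz": 0,"jaw": 0.1,"roll": 0}
    - {"dx": 0,"dy": 0,"dz": 0,"jaw": 0,"roll": 0}
    - {"dx": 0,"dy": 0,"dz": 0,"jaw": 0,"roll": 0}
    - {"dx": 0,"dy": 0,"dz": 0,"jaw": 0,"roll": 0}
  newtons: 25

```text
t: 9.45
eef_pos: [0.6293, -0.17, -0.008]
ee_rot: [3.142, -0.0, 0.123]
force: [0.4, -0.1, 0.7]
width: 0.0299
gripper_force: 25.0
```

>>> servo_tool:
  moves:
    - {"dx": 0,"dy": 0,"dz": 0.01,"jaw": 0,"roll": 0}
    - {"dx": 0,"dy": 0,"dz": 0.03,"jaw": 0,"roll": 0}
    - {"dx": 0,"dy": 0,"dz": 0.03,"jaw": 0,"roll": 0}
    - {"dx": 0,"dy": 0,"dz": 0.03,"jaw": 0,"roll": 0}
    - {"dx": -0.006,"dy": 0.01,"dz": 0.02,"jaw": 0,"roll": -1.85}
    - {"dx": -0.015,"dy": 0.025,"dz": 0,"jaw": 0,"roll": -3}
    - {"dx": -0.02,"dy": 0.04,"dz": 0,"jaw": 0,"roll": -4}
    - {"dx": -0.02,"dy": 0.04,"dz": 0,"jaw": 0,"roll": -4}
    - {"dx": -0.02,"dy": 0.036,"dz": 0,"jaw": 0,"roll": -4}
    - {"dx": -0.015,"dy": 0.03,"dz": 0,"jaw": 0,"roll": -3}

```text
t: 10.7
eef_pos: [0.5323, 0.0121, 0.1125]
ee_rot: [-3.141, -0.0, -0.225]
force: [0.8, 0.8, -1.8]
width: 0.0296
gripper_force: 25.0
```

>>> servo_tool:
  moves:
    - {"dx": -0.01,"dy": 0.015,"dz": 0,"jaw": 0,"roll": 0}
    - {"dx": -0.005,"dy": 0.005,"dz": -0.005,"jaw": 0,"roll": 0}
    - {"dx": 0,"dy": 0,"dz": -0.005,"jaw": 0,"roll": 0}
    - {"dx": 0,"dy": 0,"dz": 0,"jaw": 0,"roll": 0}
    - {"dx": 0,"dy": 0,"dz": 0,"jaw": 0,"roll": 0}
    - {"dx": 0,"dy": 0,"dz": 0,"jaw": 0,"roll": 0}
    - {"dx": 0,"dy": 0,"dz": 0,"jaw": 0,"roll": 0}
    - {"dx": 0,"dy": 0,"dz": 0,"jaw": 0,"roll": 0}
    - {"dx": 0,"dy": 0,"dz": 0,"jaw": 0,"roll": 0}
    - {"dx": 0,"dy": 0,"dz": 0,"jaw": 0,"roll": 0}

```text
t: 11.95
eef_pos: [0.5182, 0.0311, 0.102]
ee_rot: [-3.142, -0.0, -0.223]
force: [-0.5, -0.0, -2.1]
width: 0.0299
gripper_force: 25.0
```

```bash
python3 - <<'E'
from m import *
s=get_state();print(s["t"],s["eef_pos"],s["ee_rot"],s["force"],s["width"],s["gripper_force"])
Im=[]
for n in ("wrist","scene","top"):
    im,W=cloud(n);Im.append(im);feats(im,W)
    hsv=cv2.cvtColor(im,cv2.COLOR_RGB2HSV).astype(int);H,S=hsv[...,0],hsv[...,1]
    x,y,z=np.moveaxis(W,-1,0)
    m=(H<16)&(H>3)&(S>90)&(np.hypot(x-.518,y-.031)<.05)&(z>.09)
    m=cv2.morphologyEx(m.astype(np.uint8),cv2.MORPH_OPEN,np.ones((3,3)))>0
    P=W[m]
    if len(P)>5: print(n,"held cap",len(P),P.min(0),P.max(0),rect(P))
save("p1",np.hstack([Im[0][60:360,170:470],cv2.resize(Im[1][130:230,270:370],(300,300))]))
E
```

```text
11.95 [0.51824048 0.03106472 0.1019733 ] [-3.14158219e+00 -1.06746734e-05 -2.23250563e-01] [-4.61047034e-01 -1.15674095e-04 -2.07804107e+00] 0.02990403578759731 25.000028014183044
jaw 699 [0.5442 0.0254 0.074 ] [array([543.7,  25.4]), array([13.7, 27.9]), np.float64(76.9)]
slidecap 2238 [0.5486 0.12   0.08  ] [array([547.1, 120.8]), array([30.2, 42.7]), np.float64(77.1)]
block 1826 [0.5346 0.0788 0.0649] [array([533. ,  79.5]), array([30. , 44.6]), np.float64(74.6)]
spindle 1991 [0.5591 0.2112 0.0698] [array([559.3, 224.4]), array([44.7, 44.4]), np.float64(49.9)]
wrist held cap 4224 [0.48734463 0.01047586 0.10920617] [0.55142798 0.05214629 0.1449214 ] [array([519. ,  30.7]), array([31.4, 60.5]), np.float64(77.3)]
jaw 100 [0.524  0.0292 0.0749] [array([517.9,  30.4]), array([13.5, 81.1]), np.float64(77.6)]
slidecap 179 [0.5398 0.1222 0.0809] [array([537.8, 122.9]), array([28.6, 65.4]), np.float64(78.6)]
block 128 [0.534  0.0785 0.0659] [array([531.9,  79.3]), array([29.9, 48.4]), np.float64(72.4)]
handle 32 [0.5006 0.2376 0.1069] [array([499.6, 237.9]), array([15.9, 20.8]), np.float64(77.5)]
spindle 133 [0.5644 0.2145 0.0703] [array([553. , 217.1]), array([28.9, 46.2]), np.float64(76.4)]
scene held cap 213 [0.48816038 0.01055348 0.11411364] [0.55180229 0.04860937 0.14600305] [array([518.8,  29.6]), array([29.9, 63.1]), np.float64(81.2)]
spindle 104 [0.5549 0.2169 0.0715] [array([553.2, 219.1]), array([28.2, 40.7]), np.float64(48.4)]
```

View pics/p1.png

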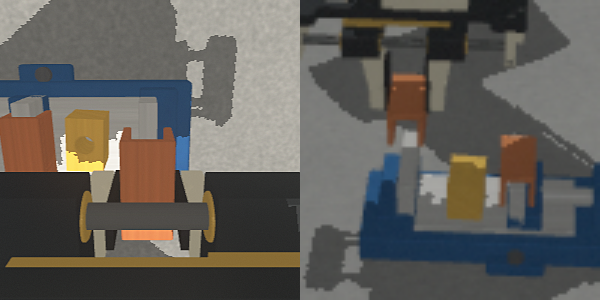

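The cap is held level and aligned over the jaw: cap centre (519.0,30.7) against jaw (517.9,30.9) mm, both at yaw −12.8°. In the right crop it sits straight above the jaw bar at (408,140). I'll descend now.

>>> servo_tool:
  moves:
    - {"dx": -0.001,"dy": 0,"dz": -0.01,"jaw": 0,"roll": 0}
    - {"dx": 0,"dy": 0,"dz": -0.01,"jaw": 0,"roll": 0}
    - {"dx": 0,"dy": 0,"dz": -0.008,"jaw": 0,"roll": 0}
    - {"dx": 0,"dy": 0,"dz": -0.006,"jaw": 0,"roll": 0}
    - {"dx": 0,"dy": 0,"dz": -0.006,"jaw": 0,"roll": 0}
    - {"dx": 0,"dy": 0,"dz": -0.006,"jaw": 0,"roll": 0}
    - {"dx": 0,"dy": 0,"dz": -0.006,"jaw": 0,"roll": 0}
    - {"dx": 0,"dy": 0,"dz": -0.004,"jaw": 0,"roll": 0}
    - {"dx": 0,"dy": 0,"dz": 0,"jaw": 0,"roll": 0}
    - {"dx": 0,"dy": 0,"dz": 0,"jaw": 0,"roll": 0}

```text
t: 13.35
eef_pos: [0.5174, 0.0311, 0.0461]
ee_rot: [-3.141, -0.0, -0.223]
force: [0.6, -0.9, -1.5]
width: 0.03
gripper_force: 25.0
```

>>> servo_tool:
  moves:
    - {"dx": 0,"dy": 0,"dz": -0.001,"jaw": 0,"roll": 0}
    - {"dx": 0,"dy": 0,"dz": 0,"jaw": 0,"roll": 0}
    - {"dx": 0,"dy": 0,"dz": -0.001,"jaw": 0,"roll": 0}
    - {"dx": 0,"dy": 0,"dz": 0,"jaw": 0,"roll": 0}
    - {"dx": 0,"dy": 0,"dz": -0.001,"jaw": 0,"roll": 0}
    - {"dx": 0,"dy": 0,"dz": 0,"jaw": 0,"roll": 0}
    - {"dx": 0,"dy": 0,"dz": -0.001,"jaw": 0,"roll": 0}
    - {"dx": 0,"dy": 0,"dz": 0,"jaw": 0,"roll": 0}
    - {"dx": 0,"dy": 0,"dz": 0,"jaw": 0,"roll": 0}
    - {"dx": 0,"dy": 0,"dz": 0,"jaw": 0,"roll": 0}

```text
t: 14.6
eef_pos: [0.5173, 0.0311, 0.042]
ee_rot: [-3.142, -0.0, -0.223]
force: [-0.6, 0.4, -0.7]
width: 0.0301
gripper_force: 25.0
```

>>> servo_tool:
  moves:
    - {"dx": 0,"dy": 0,"dz": -0.0005,"jaw": 0,"roll": 0}
    - {"dx": 0,"dy": 0,"dz": 0,"jaw": 0,"roll": 0}
    - {"dx": 0,"dy": 0,"dz": -0.0005,"jaw": 0,"roll": 0}
    - {"dx": 0,"dy": 0,"dz": 0,"jaw": 0,"roll": 0}
    - {"dx": 0,"dy": 0,"dz": 0,"jaw": 0,"roll": 0}
    - {"dx": 0,"dy": 0,"dz": 0,"jaw": 0,"roll": 0}
    - {"dx": 0,"dy": 0,"dz": 0,"jaw": 0,"roll": 0}
    - {"dx": 0,"dy": 0,"dz": 0,"jaw": 0,"roll": 0}
    - {"dx": 0,"dy": 0,"dz": 0,"jaw": 0,"roll": 0}
    - {"dx": 0,"dy": 0,"dz": 0,"jaw": 0,"roll": 0}

```text
t: 15.85
eef_pos: [0.5173, 0.031, 0.041]
ee_rot: [3.142, -0.0, -0.223]
force: [0.2, 0.5, 0.6]
width: 0.0293
gripper_force: 25.0
```

>>> servo_tool:
  moves:
    - {"dx": 0,"dy": 0,"dz": -0.0005,"jaw": 0,"roll": 0}
    - {"dx": 0,"dy": 0,"dz": 0,"jaw": 0,"roll": 0}
    - {"dx": 0,"dy": 0,"dz": -0.0005,"jaw": 0,"roll": 0}
    - {"dx": 0,"dy": 0,"dz": 0,"jaw": 0,"roll": 0}
    - {"dx": 0,"dy": 0,"dz": 0,"jaw": 0,"roll": 0}
    - {"dx": 0,"dy": 0,"dz": 0,"jaw": 0,"roll": 0}
    - {"dx": 0,"dy": 0,"dz": 0,"jaw": 0,"roll": 0}
    - {"dx": 0,"dy": 0,"dz": 0,"jaw": 0,"roll": 0}
    - {"dx": 0,"dy": 0,"dz": 0,"jaw": 0,"roll": 0}
    - {"dx": 0,"dy": 0,"dz": 0,"jaw": 0,"roll": 0}

```text
t: 17.1
eef_pos: [0.5173, 0.031, 0.041]
ee_rot: [-3.141, -0.001, -0.223]
force: [-4.8, 0.7, 10.0]
width: 0.0299
gripper_force: 25.0
```

```bash
cat > c.py <<'E'
from m import *
def cap(n="wrist"):
    im,W=cloud(n)
    hsv=cv2.cvtColor(im,cv2.COLOR_RGB2HSV).astype(int);H,S=hsv[...,0],hsv[...,1]
    x,y,z=np.moveaxis(W,-1,0)
    m=(H<16)&(H>3)&(S>90)&(np.hypot(x-.518,y-.031)<.045)&(z>.072)
    m=cv2.morphologyEx(m.astype(np.uint8),cv2.MORPH_OPEN,np.ones((3,3)))>0
    P=W[m];print(n,"cap",len(P),np.median(P,0).round(4),rect(P));return im,W
E
python3 - <<'E'
from c import *
cap();cap("scene");print(get_state()["force"])
E
```

```text
wrist cap 4061 [0.5288 0.0293 0.08  ] [array([518.3,  31.2]), array([30.2, 60.6]), np.float64(77.9)]
scene cap 179 [0.5222 0.0306 0.0808] [array([517.9,  30. ]), array([28.4, 63.7]), np.float64(81.3)]
[-5.20331503  0.42718486 11.31674597]
```

Contact at 10 N, with the cap top at 80–81 mm, so it is seated and centred. I'll release and lift.

>>> servo_tool:
  moves:
    - {"dx": 0,"dy": 0,"dz": 0.0008,"jaw": 0.1,"roll": 0}
    - {"dx": 0,"dy": 0,"dz": 0,"jaw": 0.36,"roll": 0}
    - {"dx": 0,"dy": 0,"dz": 0,"jaw": 0.4,"roll": 0}
    - {"dx": 0,"dy": 0,"dz": 0,"jaw": 0.44,"roll": 0}
    - {"dx": 0,"dy": 0,"dz": 0,"jaw": 0.46,"roll": 0}
    - {"dx": 0,"dy": 0,"dz": 0,"jaw": 0.46,"roll": 0}
    - {"dx": 0,"dy": 0,"dz": 0.01,"jaw": 0.46,"roll": 0}
    - {"dx": 0,"dy": 0,"dz": 0.02,"jaw": 0.46,"roll": 0}
    - {"dx": 0,"dy": 0,"dz": 0.03,"jaw": 0.46,"roll": 0}
    - {"dx": 0,"dy": 0,"dz": 0.04,"jaw": 0.46,"roll": 0}

```text
t: 18.45
eef_pos: [0.5167, 0.0308, 0.1419]
ee_rot: [3.141, 0.001, -0.223]
force: [0.9, -0.4, 1.2]
width: 0.0403
gripper_force: 0.0
```

```bash
python3 - <<'E'
from c import *
s=get_state();print(s["t"],s["eef_pos"],s["force"],s["width"],s["q"])
cap();cap("scene");
E
```

```text
18.45 [0.51671474 0.0308114  0.14186023] [ 0.8599764  -0.38934414  1.21157191] 0.0403341520461644 [ 4.39107292e-01  1.46742714e-01 -4.11139647e-01 -4.80718015e-05
 -1.01407817e+00  9.08383558e-01]
wrist cap 2191 [0.5203 0.0309 0.08  ] [array([518.3,  31.2]), array([29.1, 60. ]), np.float64(76.6)]
scene cap 178 [0.5194 0.0313 0.0809] [array([519.7,  31.1]), array([29.3, 65.8]), np.float64(78.6)]
```

>>> servo_tool:
  moves:
    - {"dx": -0.003,"dy": 0.03,"dz": 0,"jaw": 0.5,"roll": -1}
    - {"dx": -0.004,"dy": 0.045,"dz": 0,"jaw": 0.5,"roll": -2}
    - {"dx": -0.004,"dy": 0.05,"dz": 0,"jaw": 0.5,"roll": -2}
    - {"dx": -0.004,"dy": 0.05,"dz": 0,"jaw": 0.5,"roll": -1.5}
    - {"dx": -0.003,"dy": 0.032,"dz": 0,"jaw": 0.5,"roll": 0}
    - {"dx": 0,"dy": 0,"dz": -0.01,"jaw": 0.5,"roll": 0}
    - {"dx": 0,"dy": 0,"dz": -0.01,"jaw": 0.5,"roll": 0}
    - {"dx": 0,"dy": 0,"dz": 0,"jaw": 0.5,"roll": 0}
    - {"dx": 0,"dy": 0,"dz": 0,"jaw": 0.5,"roll": 0}
    - {"dx": 0,"dy": 0,"dz": 0,"jaw": 0.5,"roll": 0}

```text
t: 19.8
eef_pos: [0.4996, 0.2377, 0.1212]
ee_rot: [-3.141, -0.0, -0.338]
force: [-0.5, -0.2, 0.7]
width: 0.0434
gripper_force: 0.0
```

```bash
python3 - <<'E'
from c import *
s=get_state();print(s["t"],s["eef_pos"],s["ee_rot"],s["width"])
im,W=cloud("wrist");feats(im,W);
save("w5",im)
E
```

```text
19.8 [0.49958315 0.23771011 0.12117315] [-3.14100416e+00 -3.32917961e-04 -3.37510047e-01] 0.0434468010182343
jaw 559 [0.5494 0.0301 0.0738] [array([518.4,  31.9]), array([15.9, 79.8]), np.float64(77.6)]
slidecap 7221 [0.5297 0.0484 0.0799] [array([528.2,  77.5]), array([125.6,  60. ]), np.float64(77.4)]
block 2184 [0.5347 0.0802 0.0649] [array([533.2,  79.8]), array([31.2, 44.1]), np.float64(74.6)]
handle 620 [0.4994 0.2382 0.1058] [array([498.9, 238.5]), array([20.9, 20. ]), np.float64(24.0)]
spindle 1638 [0.5568 0.2185 0.0702] [array([552.6, 216.2]), array([32.4, 45. ]), np.float64(88.2)]
```

View pics/w5.png

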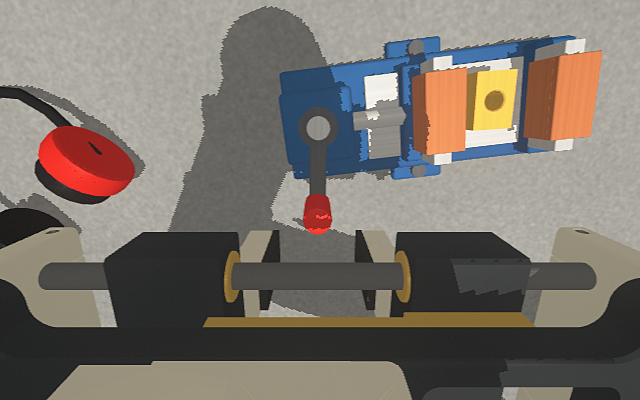

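The wrist view shows the cap seated on the fixed jaw at (562,97), the block at (495,100), the handle at (318,213) between the open fingers, and the spindle nut at (319,126). Next I'll descend around the handle, close on it and locate the spindle.

>>> servo_tool:
  moves:
    - {"dx": 0,"dy": 0,"dz": -0.02,"jaw": 0.5,"roll": 0}
    - {"dx": 0,"dy": 0,"dz": -0.02,"jaw": 0.5,"roll": 0}
    - {"dx": 0,"dy": 0,"dz": -0.02,"jaw": 0.5,"roll": 0}
    - {"dx": 0,"dy": 0,"dz": -0.013,"jaw": 0.4,"roll": 0}
    - {"dx": 0,"dy": 0,"dz": 0,"jaw": 0.3,"roll": 0}
    - {"dx": 0,"dy": 0,"dz": 0,"jaw": 0.27,"roll": 0}
    - {"dx": 0,"dy": 0,"dz": 0,"jaw": 0.2,"roll": 0}
    - {"dx": 0,"dy": 0,"dz": 0,"jaw": 0.1,"roll": 0}
    - {"dx": 0,"dy": 0,"dz": 0,"jaw": 0,"roll": 0}
    - {"dx": 0,"dy": 0,"dz": 0,"jaw": 0,"roll": 0}
  newtons: 30

```text
t: 21.1
eef_pos: [0.4996, 0.2381, 0.0485]
ee_rot: [-3.141, -0.001, -0.337]
force: [-1.0, -2.4, 6.0]
width: 0.0211
gripper_force: 30.0
```

```bash
python3 - <<'E'
from c import *
s=get_state();print(s["t"],s["eef_pos"],s["ee_rot"],s["force"],s["width"],s["gripper_force"])
def plan(sp):
    h=s["eef_pos"][:2]; a0=np.arctan2(*(h-sp)[::-1]);print("r",np.hypot(*(h-sp)),"th0",np.radians(167.2)-a0)
    r=np.hypot(*(h-sp))
    P=[sp+r*np.array([np.cos(a0-k*.1),np.sin(a0-k*.1)]) for k in range(25)]
    for k,d in enumerate(np.diff(P,axis=0)): print(k+1,(d*1000).round(1))
im,W=cloud("wrist");x,y,z=np.moveaxis(W,-1,0)
hsv=cv2.cvtColor(im,cv2.COLOR_RGB2HSV).astype(int)
m=(hsv[...,1]<70)&(hsv[...,2]>120)&(np.hypot(x-.56,y-.218)<.02)&(z>.05)
P=W[m];print(len(P),P.mean(0),cv2.minEnclosingCircle((P[:,:2]*1000).astype(np.float32)))
plan(np.array([.560,.2165]))
E
```

```text
21.1 [0.49956193 0.23808394 0.04848704] [-3.14105357e+00 -6.39275501e-04 -3.36583305e-01] [-0.98385896 -2.39793239  5.96622223] 0.021091160740392103 30.00120520591736
919 [0.55939814 0.21625729 0.07597193] ((558.9683837890625, 216.02947998046875), 9.299643516540527)
r 0.06417652927107549 th0 0.11960586690884334
1 [2.5 5.9]
2 [3.  5.7]
3 [3.6 5.3]
4 [4.1 4.9]
5 [4.6 4.5]
6 [5. 4.]
7 [5.4 3.5]
8 [5.7 2.9]
9 [6.  2.4]
10 [6.2 1.8]
11 [6.3 1.1]
12 [6.4 0.5]
13 [ 6.4 -0.1]
14 [ 6.4 -0.8]
15 [ 6.3 -1.4]
16 [ 6.1 -2. ]
17 [ 5.9 -2.6]
18 [ 5.6 -3.2]
19 [ 5.2 -3.7]
20 [ 4.8 -4.2]
21 [ 4.4 -4.7]
22 [ 3.9 -5.1]
23 [ 3.3 -5.5]
24 [ 2.8 -5.8]
```

>>> servo_tool:
  moves:
    - {"dx": 0.0025,"dy": 0.0059,"dz": 0.001,"jaw": 0,"roll": -5.7}
    - {"dx": 0.003,"dy": 0.0057,"dz": 0,"jaw": 0,"roll": -5.7}
    - {"dx": 0.0036,"dy": 0.0053,"dz": 0,"jaw": 0,"roll": -5.7}
    - {"dx": 0.0041,"dy": 0.0049,"dz": 0,"jaw": 0,"roll": -5.7}
    - {"dx": 0.0046,"dy": 0.0045,"dz": 0,"jaw": 0,"roll": -5.7}
    - {"dx": 0.005,"dy": 0.004,"dz": 0,"jaw": 0,"roll": -5.7}
    - {"dx": 0.0054,"dy": 0.0035,"dz": 0,"jaw": 0,"roll": -5.7}
    - {"dx": 0.0057,"dy": 0.0029,"dz": 0,"jaw": 0,"roll": -5.7}
    - {"dx": 0,"dy": 0,"dz": 0,"jaw": 0,"roll": 0}
    - {"dx": 0,"dy": 0,"dz": 0,"jaw": 0,"roll": 0}

```text
t: 22.4
eef_pos: [0.5333, 0.2741, 0.0486]
ee_rot: [3.142, -0.0, -1.131]
force: [3.4, -4.1, -1.5]
width: 0.0216
gripper_force: 30.0
```

```bash
cat > k.py <<'E'
from c import *
def crank():
    s=get_state();print(s["t"],s["eef_pos"],s["ee_rot"],s["force"],s["width"],s["gripper_force"])
    sp=np.array([.560,.2165]);h=s["eef_pos"][:2]-sp
    a0=np.arctan2(h[1],h[0]);print("r",np.hypot(*h),"theta",np.radians(167.2)-a0)
    P=[sp+.0645*np.array([np.cos(a0-k*.1),np.sin(a0-k*.1)]) for k in range(13)]
    P[0]=s["eef_pos"][:2]
    print((np.diff(P,axis=0)*1000).round(1).tolist())
    im,W=cloud("scene");x,y,z=np.moveaxis(W,-1,0)
    hsv=cv2.cvtColor(im,cv2.COLOR_RGB2HSV).astype(int);H,S=hsv[...,0],hsv[...,1]
    u=(x-.518)*.2215+(y-.031)*.975; w=(x-.518)*.975-(y-.031)*.2215
    col=(H<16)&(H>3)&(S>90)&(z>.073)&(z<.086)&(abs(w)<.045)
    yel=(H>15)&(H<32)&(S>90)&(z>.058)&(z<.07)&(abs(w)<.05)
    for n,m in(("cap",col&(abs(u)<.025)),("slide",col&(u>.03)&(u<.12)),("block",yel&(u>0)&(u<.1))):
        if m.sum()>5: print(n,m.sum(),"u",np.percentile(u[m],[3,50,97]).round(4),"w",np.percentile(w[m],[3,50,97]).round(4),"z",np.median(z[m]).round(4))
    return im
E
python3 -c "
from k import *
crank()"
```

```text
22.4 [0.53332246 0.27410472 0.04859547] [ 3.14156870e+00 -4.62516040e-04 -1.13065196e+00] [ 3.35865068 -4.08362729 -1.47991714] 0.021586559323720757 29.99989092350006
r 0.06348223790070541 theta 0.9136884176450604
[[5.6, 3.3], [6.2, 1.8], [6.3, 1.2], [6.4, 0.5], [6.4, -0.1], [6.4, -0.7], [6.3, -1.4], [6.1, -2.0], [5.9, -2.6], [5.6, -3.2], [5.3, -3.7], [4.9, -4.2]]
cap 184 u [-0.014   0.0001  0.0144] w [-0.0283  0.003   0.0289] z 0.0811
slide 177 u [0.0637 0.0777 0.0908] w [-0.0299  0.003   0.0287] z 0.0808
block 139 u [0.0338 0.0476 0.0607] w [-0.0189  0.0081  0.0263] z 0.0652
```

>>> servo_tool:
  moves:
    - {"dx": 0.0056,"dy": 0.0031,"dz": 0,"jaw": 0,"roll": -5.7}
    - {"dx": 0.0062,"dy": 0.0018,"dz": 0,"jaw": 0,"roll": -5.7}
    - {"dx": 0.0063,"dy": 0.0012,"dz": 0,"jaw": 0,"roll": -5.7}
    - {"dx": 0.0064,"dy": 0.0005,"dz": 0,"jaw": 0,"roll": -5.7}
    - {"dx": 0.0064,"dy": -0.0001,"dz": 0,"jaw": 0,"roll": -5.7}
    - {"dx": 0.0064,"dy": -0.0007,"dz": 0,"jaw": 0,"roll": -5.7}
    - {"dx": 0.0063,"dy": -0.0014,"dz": 0,"jaw": 0,"roll": -5.7}
    - {"dx": 0.0061,"dy": -0.002,"dz": 0,"jaw": 0,"roll": -5.7}
    - {"dx": 0,"dy": 0,"dz": 0,"jaw": 0,"roll": 0}
    - {"dx": 0,"dy": 0,"dz": 0,"jaw": 0,"roll": 0}

```text
t: 23.7
eef_pos: [0.582, 0.2752, 0.0486]
ee_rot: [3.141, -0.003, -1.927]
force: [-1.1, -7.8, 2.7]
width: 0.0214
gripper_force: 30.0
```

```bash
python3 -c "
from k import *
crank()"
```

```text
23.7 [0.58198949 0.27516563 0.04855381] [ 3.14077391e+00 -2.85773852e-03 -1.92662632e+00] [-1.07943804 -7.83523129  2.65355867] 0.0213512925607661 30.00136971473694
r 0.06265136724367375 theta 1.7060136632752343
[[6.6, -0.8], [5.6, -3.1], [5.3, -3.7], [4.9, -4.2], [4.5, -4.7], [4.0, -5.1], [3.4, -5.5], [2.9, -5.8], [2.3, -6.0], [1.7, -6.2], [1.0, -6.4], [0.4, -6.4]]
cap 184 u [-0.014   0.0004  0.0145] w [-0.0302  0.0042  0.0298] z 0.0808
slide 178 u [0.0481 0.0621 0.0757] w [-0.0288  0.0028  0.03  ] z 0.0808
block 131 u [0.0174 0.0309 0.0454] w [-0.018   0.0098  0.0262] z 0.0656
```

>>> servo_tool:
  moves:
    - {"dx": 0.003,"dy": -0.0013,"dz": 0,"jaw": 0,"roll": -2.8}
    - {"dx": 0.0029,"dy": -0.0014,"dz": 0,"jaw": 0,"roll": -2.8}
    - {"dx": 0.0028,"dy": -0.0016,"dz": 0,"jaw": 0,"roll": -2.8}
    - {"dx": 0.0027,"dy": -0.0017,"dz": 0,"jaw": 0,"roll": -2.8}
    - {"dx": 0.0026,"dy": -0.0018,"dz": 0,"jaw": 0,"roll": -2.8}
    - {"dx": 0,"dy": 0,"dz": 0,"jaw": 0,"roll": 0}
    - {"dx": 0,"dy": 0,"dz": 0,"jaw": 0,"roll": 0}
    - {"dx": 0,"dy": 0,"dz": 0,"jaw": 0,"roll": 0}
    - {"dx": 0,"dy": 0,"dz": 0,"jaw": 0,"roll": 0}
    - {"dx": 0,"dy": 0,"dz": 0,"jaw": 0,"roll": 0}

```text
t: 25.0
eef_pos: [0.5953, 0.268, 0.0485]
ee_rot: [3.141, -0.003, -2.171]
force: [-3.2, -5.0, 4.0]
width: 0.0214
gripper_force: 30.0
```

```bash
python3 -c "
from k import *
crank()"
```

```text
25.0 [0.59525725 0.26797479 0.04852193] [ 3.14055639e+00 -2.97116845e-03 -2.17055886e+00] [-3.23695863 -4.96993432  4.0277901 ] 0.021395202337584344 30.001785457134247
r 0.062391729878558344 theta 1.9479424864360952
[[6.3, -2.2], [4.7, -4.4], [4.3, -4.8], [3.7, -5.2], [3.2, -5.6], [2.6, -5.9], [2.0, -6.1], [1.4, -6.3], [0.8, -6.4], [0.1, -6.4], [-0.5, -6.4], [-1.2, -6.3]]
cap 180 u [-0.0164 -0.0022  0.0119] w [-0.0281  0.0019  0.029 ] z 0.0811
slide 178 u [0.043  0.0573 0.0712] w [-0.029   0.0018  0.0295] z 0.081
block 138 u [0.0122 0.0263 0.0403] w [-0.017   0.0087  0.0271] z 0.0657
```

>>> servo_tool:
  moves:
    - {"dx": 0.001,"dy": -0.0008,"dz": 0,"jaw": 0,"roll": -1.1}
    - {"dx": 0,"dy": 0,"dz": 0,"jaw": 0,"roll": 0}
    - {"dx": 0.001,"dy": -0.0008,"dz": 0,"jaw": 0,"roll": -1.1}
    - {"dx": 0,"dy": 0,"dz": 0,"jaw": 0,"roll": 0}
    - {"dx": 0.001,"dy": -0.0008,"dz": 0,"jaw": 0,"roll": -1.1}
    - {"dx": 0,"dy": 0,"dz": 0,"jaw": 0,"roll": 0}
    - {"dx": 0.001,"dy": -0.0008,"dz": 0,"jaw": 0,"roll": -1.1}
    - {"dx": 0,"dy": 0,"dz": 0,"jaw": 0,"roll": 0}
    - {"dx": 0,"dy": 0,"dz": 0,"jaw": 0,"roll": 0}
    - {"dx": 0,"dy": 0,"dz": 0,"jaw": 0,"roll": 0}

```text
t: 26.3
eef_pos: [0.5976, 0.2661, 0.0485]
ee_rot: [3.139, -0.003, -2.246]
force: [-13.3, 0.2, 7.6]
width: 0.0213
gripper_force: 30.0
```

```bash
python3 -c "
from k import *
crank()"
```

```text
26.3 [0.59756642 0.26607858 0.04847763] [ 3.13868003 -0.0034018  -2.24642747] [-13.31647467   0.1686281    7.61154272] 0.021256263039640854 30.00685214996338
r 0.0622034681903557 theta 1.9958145102752867
[[6.3, -2.3], [4.5, -4.6], [4.0, -5.0], [3.5, -5.4], [2.9, -5.7], [2.3, -6.0], [1.7, -6.2], [1.1, -6.4], [0.5, -6.4], [-0.2, -6.4], [-0.8, -6.4], [-1.5, -6.3]]
cap 176 u [-0.0172 -0.0033  0.0102] w [-0.0288  0.0031  0.029 ] z 0.081
slide 179 u [0.0425 0.0559 0.0701] w [-0.0274  0.0033  0.0298] z 0.0806
block 134 u [0.012  0.0251 0.0397] w [-0.0166  0.0108  0.0266] z 0.0652
```

>>> servo_tool:
  moves:
    - {"dx": 0.0006,"dy": -0.0005,"dz": 0,"jaw": 0,"roll": 0}
    - {"dx": 0,"dy": 0,"dz": 0,"jaw": 0,"roll": 0}
    - {"dx": 0.0006,"dy": -0.0005,"dz": 0,"jaw": 0,"roll": 0}
    - {"dx": 0,"dy": 0,"dz": 0,"jaw": 0,"roll": 0}
    - {"dx": 0,"dy": 0,"dz": 0,"jaw": 0,"roll": 0}
    - {"dx": 0,"dy": 0,"dz": 0,"jaw": 0,"roll": 0}
    - {"dx": 0,"dy": 0,"dz": 0,"jaw": 0,"roll": 0}
    - {"dx": 0,"dy": 0,"dz": 0,"jaw": 0,"roll": 0}
    - {"dx": 0,"dy": 0,"dz": 0,"jaw": 0,"roll": 0}
    - {"dx": 0,"dy": 0,"dz": 0,"jaw": 0,"roll": 0}

```text
t: 27.6
eef_pos: [0.5977, 0.266, 0.0485]
ee_rot: [3.137, -0.003, -2.246]
force: [-18.2, 4.7, 9.0]
width: 0.021
gripper_force: 30.0
```

>>> servo_tool:
  moves:
    - {"dx": 0.0006,"dy": -0.0005,"dz": 0,"jaw": 0,"roll": 0}
    - {"dx": 0,"dy": 0,"dz": 0,"jaw": 0,"roll": 0}
    - {"dx": 0.0006,"dy": -0.0005,"dz": 0,"jaw": 0,"roll": 0}
    - {"dx": 0,"dy": 0,"dz": 0,"jaw": 0,"roll": 0}
    - {"dx": 0.0006,"dy": -0.0005,"dz": 0,"jaw": 0,"roll": 0}
    - {"dx": 0,"dy": 0,"dz": 0,"jaw": 0,"roll": 0}
    - {"dx": 0,"dy": 0,"dz": 0,"jaw": 0,"roll": 0}
    - {"dx": 0,"dy": 0,"dz": 0,"jaw": 0,"roll": 0}
    - {"dx": 0,"dy": 0,"dz": 0,"jaw": 0,"roll": 0}
    - {"dx": 0,"dy": 0,"dz": 0,"jaw": 0,"roll": 0}
  newtons: 40

```text
t: 28.85
eef_pos: [0.598, 0.2657, 0.0484]
ee_rot: [3.135, -0.004, -2.246]
force: [-25.8, 10.9, 12.0]
width: 0.0215
gripper_force: 40.0
```

```bash
python3 -c "
from k import *
crank()"
```

```text
28.85 [0.59796494 0.26571442 0.04838428] [ 3.1351274  -0.00363613 -2.24614003] [-25.75935815  10.89001248  12.01726096] 0.021463752578209757 40.02859354019165
r 0.062156222994350245 theta 2.004463121143756
[[6.3, -2.3], [4.5, -4.7], [4.0, -5.1], [3.4, -5.4], [2.9, -5.8], [2.3, -6.0], [1.7, -6.2], [1.1, -6.4], [0.4, -6.4], [-0.2, -6.4], [-0.9, -6.4], [-1.5, -6.3]]
cap 175 u [-0.0171 -0.0034  0.0103] w [-0.0281  0.0018  0.0289] z 0.0808
slide 176 u [0.0424 0.0559 0.07  ] w [-0.0284  0.0035  0.0305] z 0.0807
block 140 u [0.0119 0.0255 0.0399] w [-0.0166  0.0099  0.0279] z 0.0655
```

The handle has stalled at about 27 N tangential, and the cap, block and sliding cap are in contact at u = 10–12 and 42 mm. I'll release the handle and rise clear.

>>> servo_tool:
  moves:
    - {"dx": 0,"dy": 0,"dz": 0,"jaw": 0.3,"roll": 0}
    - {"dx": 0,"dy": 0,"dz": 0,"jaw": 0.4,"roll": 0}
    - {"dx": 0,"dy": 0,"dz": 0,"jaw": 0.5,"roll": 0}
    - {"dx": -0.001,"dy": 0.001,"dz": 0,"jaw": 0.5,"roll": 0}
    - {"dx": -0.001,"dy": 0.001,"dz": 0,"jaw": 0.5,"roll": 0}
    - {"dx": 0,"dy": 0,"dz": 0,"jaw": 0.5,"roll": 0}
    - {"dx": 0,"dy": 0,"dz": 0.02,"jaw": 0.5,"roll": 0}
    - {"dx": 0,"dy": 0,"dz": 0.03,"jaw": 0.5,"roll": 0}
    - {"dx": 0,"dy": 0,"dz": 0.03,"jaw": 0.5,"roll": 0}
    - {"dx": 0,"dy": 0,"dz": 0.03,"jaw": 0.5,"roll": 0}

```text
t: 30.15
eef_pos: [0.6019, 0.2655, 0.1597]
ee_rot: [-3.142, 0.0, -2.25]
force: [-0.3, 0.4, 0.2]
width: 0.044
gripper_force: 0.0
```

```bash
python3 -c "
from k import *
im=crank()
t,W=cloud('top');feats(t,W);feats(im,cloud('scene')[1])
save('end',np.hstack([cv2.resize(im[100:300,140:460],(400,250)),cv2.resize(t[80:280,200:520],(400,250))]))"
```

```text
30.15 [0.60190293 0.26550933 0.15972541] [-3.14155548e+00  7.63845925e-05 -2.24966265e+00] [-0.28714539  0.44311485  0.22422351] 0.04404579335721579 0.0
r 0.06448077376661702 theta 2.0547832093215344
[[4.7, -4.4], [4.2, -4.9], [3.7, -5.3], [3.2, -5.6], [2.6, -5.9], [2.0, -6.1], [1.4, -6.3], [0.7, -6.4], [0.1, -6.4], [-0.6, -6.4], [-1.2, -6.3], [-1.8, -6.2]]
cap 173 u [-0.0173 -0.0036  0.0102] w [-0.0292  0.0024  0.0296] z 0.0811
slide 178 u [0.0427 0.0561 0.0701] w [-0.0289  0.0039  0.0306] z 0.081
block 137 u [0.0119 0.0253 0.0398] w [-0.0173  0.0118  0.0262] z 0.0651
jaw 27 [0.4863 0.034  0.0756] [array([516.2,  30.8]), array([10.4, 79.6]), np.float64(77.4)]
slidecap 368 [0.5223 0.0717 0.0818] [array([522.1,  56.8]), array([88.6, 58.8]), np.float64(77.6)]
block 97 [0.5192 0.06   0.0669] [array([526.6,  58.8]), array([27. , 44.7]), np.float64(89.3)]
handle 20 [0.5963 0.2633 0.1079] [array([596.1, 263.1]), array([ 9.1, 12.1]), np.float64(89.0)]
spindle 119 [0.5622 0.2196 0.0718] [array([560.5, 223.3]), array([47., 30.]), np.float64(70.9)]
jaw 27 [0.5506 0.023  0.074 ] [array([549.6,  22.8]), array([12.7, 16.1]), np.float64(81.1)]
slidecap 328 [0.5272 0.069  0.0812] [array([523.6,  56.7]), array([88.9, 63.3]), np.float64(77.0)]
block 123 [0.5331 0.054  0.0657] [array([528.1,  54.4]), array([28.3, 44.2]), np.float64(80.4)]
handle 42 [0.5998 0.266  0.1062] [array([597.9, 268.7]), array([22. , 20.4]), np.float64(30.4)]
spindle 158 [0.5689 0.2173 0.0694] [array([562.4, 224. ]), array([47.2, 31. ]), np.float64(72.1)]
```

View pics/end.png

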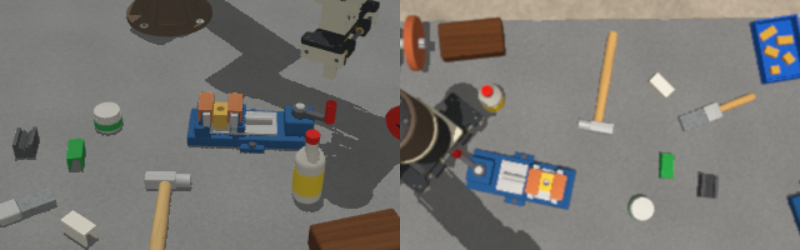

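The final view shows the block clamped between both caps at (221,110), with cap tops at 81 mm, the handle free at (330,112), the gripper clear and the bystanders in place. I'm handing it in.

```bash
python3 -c "
from station import *
print(job_done())"
```

```text
the job is handed in; nothing more can be done
None
```

The copper cap is seated and centred on the fixed jaw, the brass block is clamped between the two caps at about 27 N on the handle, and the job was handed in about 30 s into the 61 s limit; no verdict was shown.

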